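# Find the tin of brass stamps by hefting and hold it up

### The job

One of the three identical closed tins on the ware board holds the brass stamps, the other two only light wooden ones. Heft them one after another from left to right, lifting each a few centimetres clear of the board and holding it still a moment to feel its weight, and never tip one over; then hold up the heaviest, upright and some 15 cm above the board, while the other two stand upright, let go, on the board. The program finishes while the gripper is still holding the heaviest tin up; leave the cup, bowl and paddle round the board where they are.

Things in the scene. Friction and masses are not known exactly. Their poses are not given: they have to be found in the camera images.
- tin_left_centre (a point): centre, half-way up, of the left one of three identical closed aluminium tins: upright, round, 54 mm in diameter (56 at foot, bead and fixed lid), 86 mm tall; the underside is 43 mm below this point; z up. Stiff wall, grip 15 to 30 N round the body. What differs is a snug unseen insert that does not rattle, pose not given: heavy_insert in one tin, light_insert_1 and _2 in the others
- tin_middle_centre (a point): centre, half-way up, of the middle one of three identical closed aluminium tins: upright, round, 54 mm in diameter (56 at foot, bead and fixed lid), 86 mm tall; the underside is 43 mm below this point; z up. Two tins weigh 0.15 to 0.26 kg with their inserts, the heaviest 0.37 to 0.5 kg; which one that is changes each time
- tin_right_centre (a point): centre, half-way up, of the right one of three identical closed aluminium tins: upright, round, 54 mm in diameter (56 at foot, bead and fixed lid), 86 mm tall; the underside is 43 mm below this point; z up. Left means +y, right -y
- ware_board: fixed wooden ware board, 130 mm (its x) by 540 mm (its y) by 24 mm high, that the tins stand on in a row along its y, about 165 mm apart; origin at the centre of its underside on the bench, z up, so its top is at z = 24 mm
- cup_bisque: bystander: unglazed beige clay cup standing behind the board, 65 mm wide, 67 mm tall; origin at the centre of its underside
- small_bowl: bystander: beige clay bowl standing behind the board, 124 mm wide, 45 mm tall; origin at the centre of its underside
- paddle: bystander: dark wooden paddle lying in front of the board, 68 x 275 x 16 mm, long along its y; origin at the centre of its underside
Things that resemble listed ones, but are neither listed nor needed, are in the scene too. What is shaped like the part that bears tin_middle_centre but pink or purple is not meant.

How it is judged:
By the outcome, as a careful person would: the job done as asked, in the order asked, and still so for the second after the job is handed in, while the arm keeps its last pose, push and grip.
It also fails if it takes over 72 s, if anything falls off the work surface, if the arm or the gripper's body presses on something with over 40 N, if the wrist force passes 120 N, or if a joint passes its speed limit or range.

### The arm

A 6-joint arm with a two-finger parallel gripper is mounted at the origin on a cart in front of the work surface, level with it; the furniture and walls round the work are solid. World frame = base frame: x ahead of the robot, y to its left, z up, the work surface at z = 0. Lengths are in mm, angles in rad, forces in N, time in s.
With the tool pointing down it reaches from about 325 to 850 mm from the base axis. Payload 4.4 kg.
Tool frame: the origin (TCP) lies at the very end of the fingers, on their centre line; the grasp point (between the pads) lies hold_point_z behind it (hold_point_z is the distance from the TCP to the grasp point, in mm); z points along the fingers, y is the line along which they close (so a half turn about z gives the same grasp; the last joint's range is limited). The gripper opens to 94 mm and grips with 3 to 60 N. Pads are 16 mm wide; open, the fingers measure 119 mm over their backs; the gripper's body (75 mm by 177 mm) begins 78 mm behind the grasp point.
Start: joints at [1.101, 0.207, 1.542, -0, 1.393, -0.15], TCP at [180.23, 546.026, 205.447] pointing down, gripper open.
Joint ranges: [-2.73, 2.73], [-0.86, 2.22], [0.23, 2.46], [-1.11, 4.25], [0.08, 2.63], [-2.82, 2.82]. Speed limits (rad/s): [2.79, 2.79, 3.14, 3.14, 3.14, 3.14].

### API

Orientations are given as a unit quaternion [x, y, z, w].
In Python, from workcell import * gives the robot as it stands.
- The arm moves only by the shell command python3 -m inch 'ROWS' [OPENING] [FORCE]. ROWS is text: rows parted by semicolons, each of 4 numbers parted by spaces: the shift along the tool's x, y, z scaled (see below), then the turn about the tool's z scaled (see below). A call has 1 to 12 rows; each row is the pose to reach, as a shift and turn from the pose commanded when the call began, along the tool's axes at that moment; what a row does not reach only later rows make up. The controller multiplies each number of a shift by 50 cm and each number of a turn by 60 degrees. A row lasts 1/10 s, in which the tool goes at most 50 mm and 8.59 degrees, less where a joint would pass 70% of its speed; a pose out of reach is approached as far as the arm can. A call with a number of a shift or a turn outside -1 to 1 is refused whole. A call with a gripper value outside its range is refused whole. OPENING is the opening, from -1 (shut) to 1 (fully open), so that 0 is half open, set as the call begins (- or left out, the last holds). The fingers move at their own pace and stop on an object; FORCE is the grip in N (left out, the last holds). Time passes only in rows, so rows that repeat a pose let the fingers close. It gives the time, the measured TCP pose, the force, the opening and the grip force at its end, in the units of the state.
- sense(): the state, without advancing time (a new reading comes with each control period).
- read_camera(name): name is "side" or "top"; returns (picture, depth): 480x640x3 uint8, blue, green, red; 480x640 float32, mm along the optical axis (not along the pixel's ray), 0 where there is no reading.
- get_calibration(name): a dict with "vertical_fov" (degrees; the focal length in pixels is half the picture's height over the tangent of half this angle, whatever the lens; pixels are square), "cx", "cy" (the principal point, pixels), "rvec" (rotation vector, rad) and "tvec" (3), from world to camera coordinates, as OpenCV has them. Camera axes: x right, y down, z forward; pixel columns grow to the right and rows downward; lengths in mm; the calibration is good to about 2 mm. A picture is of the moment at which its call begins. get_calibration takes no time and is no camera call.
- hand_in(): hands the job in; it is judged then, once.
The state is a dict: "time_s": time; "joint_pos": joint angles; "dq": joint speeds; "joint_torque": joint torques, N m; "position": TCP position; "orientation": TCP orientation; "wrist_force": force on the tool from outside, world axes, zero at the start; "torque": the same for the moment, N m; "opening": finger opening in mm; "grip_force": force on a finger pad.
Only numpy, scipy, OpenCV 4.12 (cv2) and the standard library are available. Lean on these libraries where they do the work, as an engineer would, in place of code of your own. Each camera call takes 0.05 s, during which the arm holds its last target. There are 200 camera calls.

## Working session

There is one attempt and no reset: what is moved stays moved. The work goes in short steps, Python scripts to look and compute and a shell command to move; the robot and the scene stay as the last step left them, time stands still between calls to the robot, and variables do not carry over. Pictures are saved under pics/ and viewed, at most 10 in all, crops included, and the job is handed in when it is done.

```bash
ls; mkdir -p pics
python3 - <<'E'
from workcell import *
import cv2
for n in("top","side"):
    p,d=read_camera(n);cv2.imwrite(f"pics/{n}0.png",p)
    import numpy as np;np.save(f"{n}_d.npy",d);print(get_calibration(n))
s=sense();print(s)
try: print(hold_point_z)
except Exception as e: print(e)
E
```

```text
pics
{'vertical_fov': 56.147870042019846, 'cx': 314.6406545984044, 'cy': 245.35583591752916, 'rvec': array([ 2.15386104, -2.10014512,  0.19773218]), 'tvec': array([-24.59981663, 592.30974326, 878.60987723])}
{'vertical_fov': 54.496515419458916, 'cx': 322.30457232612446, 'cy': 240.53503280693155, 'rvec': array([ 2.00281314, -0.06140496,  0.06831023]), 'tvec': array([-609.35329522,   76.9906556 ,  894.3634124 ])}
{'time_s': 0.1, 'joint_pos': array([ 1.10149336e+00,  2.07327695e-01,  1.54275643e+00,  1.61333200e-05,
        1.39352256e+00, -1.50485836e-01]), 'dq': array([ 6.73707111e-04, -2.05604265e-03, -3.16377441e-03, -8.84768146e-05,
        1.38498999e-03,  1.68852475e-05]), 'joint_torque': array([-2.02438664e-04, -3.71859813e+01, -2.82291877e+01,  7.00189965e-02,
        3.10864078e-02, -3.09477730e-05]), 'position': array([179.90273156, 545.38357886, 204.43688689]), 'orientation': array([ 1.58735629e-01,  9.87320610e-01, -9.56623016e-04, -3.14657159e-04]), 'wrist_force': array([ 0.26062187, -0.22416567, -0.30521958]), 'torque': array([ 0.02470343, -0.01287281,  0.03508316]), 'grip_force': 0.0, 'opening': 93.78050834143988}
18.8
```

View pics/top0.png

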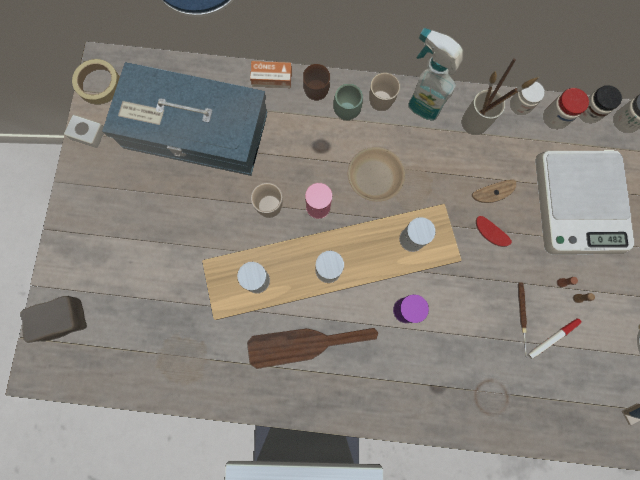

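View pics/side0.png

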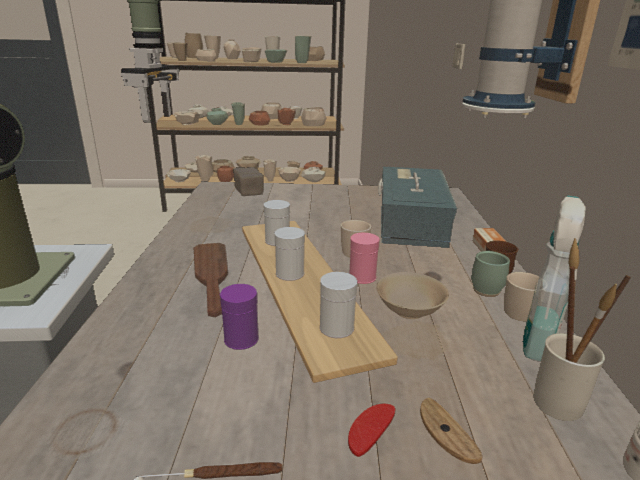

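Top view: the silver-lidded tins are at about (252,276) left, (330,265) middle and (421,231) right, all on the board. The pink tin (318,197) and the purple tin (413,309) have the same shape but stand off the board, so they are decoys. I'll confirm this in one enlarged crop and measure from it.

```bash
python3 - <<'E'
import cv2
p=cv2.imread("pics/top0.png")[170:350,200:470]
cv2.imwrite("pics/crop.png",cv2.resize(p,None,fx=2.963,fy=2.963,interpolation=cv2.INTER_CUBIC))
E
cat > h.py <<'E'
import numpy as np,cv2
from workcell import *
def back(name,u,v,z):
    c=get_calibration(name);f=240/np.tan(np.radians(c["vertical_fov"]/2))
    R=cv2.Rodrigues(c["rvec"])[0];o=-R.T@c["tvec"]
    r=R.T@np.array([(u-c["cx"])/f,(v-c["cy"])/f,1]);return o+r*(z-o[2])/r[2]
def proj(name,P):
    c=get_calibration(name);f=240/np.tan(np.radians(c["vertical_fov"]/2))
    K=np.array([[f,0,c["cx"]],[0,f,c["cy"]],[0,0,1]])
    return cv2.projectPoints(np.array(P,float).reshape(-1,3),c["rvec"],c["tvec"],K,None)[0].reshape(-1,2)
E
```

```text
(no output)
```

View pics/crop.png

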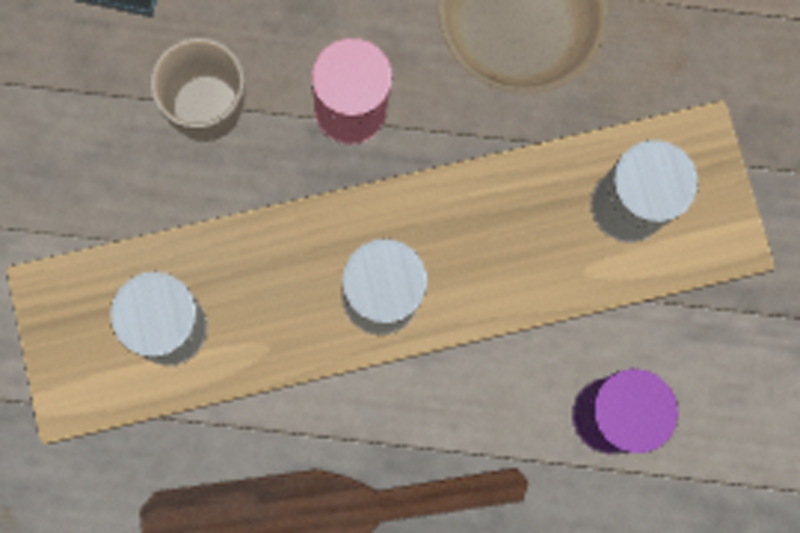

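The crop confirms it: three silver lids on the board at crop pixels (154,314), (385,282) and (656,181). The pink and purple ones are off the board and not meant.

Run:
```python
from h import *
D=np.load("top_d.npy");R,t=(lambda c:(cv2.Rodrigues(c["rvec"])[0],c["tvec"]))(get_calibration("top"))
P=[]
for u,v in((154,314),(385,282),(656,181)):
    u=u/2.963+200-.33;v=v/2.963+170-.33
    q=back("top",u,v,110);P.append(q);d=D[int(v),int(u)]
    print(q.round(1),"depth z110 exp",(R@q+t)[2].round(1),d,"side px",proj("side",q).round(1))
print([np.linalg.norm(P[i+1]-P[i]) for i in(0,1)])
for u,v in((8,266),(43,442),(773,268),(724,101)):print("board",back("top",u/2.963+199.7,v/2.963+169.7,24).round(1))
for n,u,v,z in(("pink",352,77,86),("purple",636,411,86),("cup",198,82,67),("bowl",523,12,45)):print(n,back("top",u/2.963+199.7,v/2.963+169.7,z).round(1))
s=sense();Rt=__import__("scipy.spatial.transform",fromlist=["x"]).Rotation.from_quat(s["orientation"]).as_matrix();print(Rt.round(3))
p=cv2.imread("pics/side0.png")[180:360,230:370];cv2.imwrite("pics/crop2.png",cv2.resize(p,None,fx=3.3,fy=3.3,interpolation=cv2.INTER_CUBIC))
```

```text
[520.2 110.  110. ] depth z110 exp 864.8 867.106 side px [[276.7 204.9]]
[544.9 -39.5 110. ] depth z110 exp 869.3 872.599 side px [[289.1 233.4]]
[ 616.9 -217.5  110. ] depth z110 exp 882.5 885.57776 side px [[338.4 281. ]]
[np.float64(151.44953556627846), np.float64(192.09944648198504)]
board [561.7 228.2  24. ]
board [437.8 195.   24. ]
board [ 574.3 -321.5   24. ]
board [ 697.8 -289.6   24. ]
pink [690.2 -14.9  86. ]
purple [ 466.7 -207.4   86. ]
cup [689.5  93.1  67. ]
bowl [ 755.  -138.6   45. ]
[[-0.95   0.313 -0.001]
 [ 0.313  0.95  -0.002]
 [ 0.    -0.002 -1.   ]]
```

View pics/crop2.png

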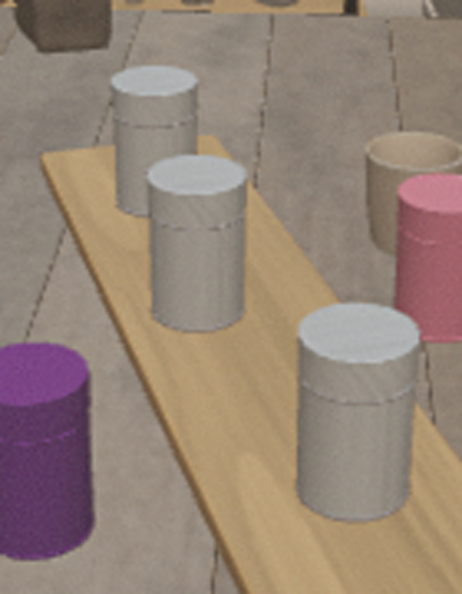

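Side crop: lid centres at side pixels (277,204.5), (289.7,233) and (338.8,281.2). They match the projected top-view fixes to within 1 px. Next, move over the left tin.

```bash
python3 -m inch '-0.03 -0.02 0 0;-0.10 -0.067 0 0;-0.18 -0.12 0 0;-0.26 -0.174 0 0;-0.34 -0.228 0 0;-0.42 -0.281 0 0;-0.50 -0.335 0 0;-0.58 -0.388 0 0;-0.66 -0.442 0 0;-0.74 -0.495 0 0;-0.81 -0.542 0 0;-0.86 -0.575 0 0' 1 22; python3 -m inch '-0.035 -0.024 0 0;-0.052 -0.035 0 0;-0.059 -0.040 0 0;-0.059 -0.040 0 0;-0.059 -0.040 0 0;-0.059 -0.040 0 0'
cat > tgt.py <<'E'
import sys
from h import *
from scipy.spatial.transform import Rotation as Ro
s=sense();t=np.array([float(a) for a in sys.argv[1:4]])
print("scaled shift",((Ro.from_quat(s["orientation"]).as_matrix().T@(t-s["position"]))/500).round(4),"pos",s["position"].round(1),"F",s["wrist_force"].round(2),"t",s["time_s"],"open",s["opening"].round(1),"grip",s["grip_force"])
E
python3 tgt.py 520.2 110 42
```

```text
time_s: 1.3
position: [499.3, 134.6, 205.3]
orientation: [0.16, 0.987, -0.0, 0.0]
wrist_force: [0.3, 0.0, 0.2]
opening: 94.2
grip_force: 0.0
time_s: 1.9
position: [519.6, 110.9, 205.5]
orientation: [0.158, 0.987, 0.0, -0.0]
wrist_force: [0.3, 0.6, 0.4]
opening: 93.8
grip_force: 0.0Traceback (most recent call last):
  File "tgt.py", line 5, in <module>
    print("scaled shift",((Ro.from_quat(s["orientation"]).as_matrix().T@(t-s["position"]))/500).round(4),"pos",s["position"].round(1),"F",s["wrist_force"].round(2),"t",s["time_s"],"open",s["opening"].round(1),"grip",s["grip_force"])
                                                                                                                                                                                           ^^^^^^^^^^^^^^^^^^
AttributeError: 'float' object has no attribute 'round'
```

```bash
sed -i 's/s\["opening"\].round(1)/s["opening"]/' tgt.py
python3 -m inch '0 0 0.02 0;0 0 0.06 0;0 0 0.1 0;0 0 0.14 0;0 0 0.18 0;0 0 0.22 0;0 0 0.26 0;0 0 0.29 0;0 0 0.31 0;0 0 0.32 0;0 0 0.327 0;0 0 0.327 0'; python3 tgt.py 520.2 110 42
python3 -m inch '0 0 0 0;0 0 0 0;0 0 0 0;0 0 0 0;0 0 0 0;0 0 0 0;0 0 0 0;0 0 0 0;0 0 0 0;0 0 0 0' -1 22; python3 tgt.py 520.2 110 42
```

```text
time_s: 3.1
position: [520.3, 110.1, 42.0]
orientation: [0.159, 0.987, 0.0, 0.0]
wrist_force: [0.1, 0.1, -0.3]
opening: 94.1
grip_force: 0.0
scaled shift [ 0.0001 -0.0002 -0.    ] pos [520.3 110.1  42. ] F [ 0.14  0.14 -0.35] t 3.1 open 94.06204109712323 grip 0.0
time_s: 4.1
position: [520.3, 110.0, 42.1]
orientation: [0.159, 0.987, 0.0, 0.0]
wrist_force: [-0.3, 0.3, 1.0]
opening: 54.6
grip_force: 22.0
scaled shift [ 0.0003 -0.0002  0.0002] pos [520.3 110.   42.1] F [-0.28  0.28  0.98] t 4.1 open 54.56633775222625 grip 22.00018845498562
```

Gripped at 54.6 mm. Lift 50 mm and hold.

```bash
python3 -m inch '0 0 -0.01 0;0 0 -0.025 0;0 0 -0.04 0;0 0 -0.06 0;0 0 -0.08 0;0 0 -0.09 0;0 0 -0.1 0;0 0 -0.1 0;0 0 -0.1 0;0 0 -0.1 0;0 0 -0.1 0;0 0 -0.1 0'; for i in 1 2 3; do python3 -m inch '0 0 0 0;0 0 0 0;0 0 0 0;0 0 0 0' >/dev/null; python3 tgt.py 520.2 110 42;done
```

```text
time_s: 5.3
position: [519.9, 110.0, 91.5]
orientation: [0.159, 0.987, -0.0, -0.0]
wrist_force: [0.5, -0.5, -2.3]
opening: 55.0
grip_force: 22.0
scaled shift [0.0001 0.     0.0999] pos [520.2 110.   92. ] F [-0.42 -0.59 -1.85] t 5.7 open 54.88969183744661 grip 21.999796237796545
scaled shift [ 0.     -0.      0.0999] pos [520.2 110.   92. ] F [-0.45 -0.1  -2.15] t 6.1 open 54.58190644733872 grip 21.99973558075726
scaled shift [0.     0.     0.0999] pos [520.2 110.   91.9] F [ 0.24 -0.24 -2.39] t 6.5 open 54.74751654187827 grip 21.999758407473564
```

Left weighs about 2.1 N, so it's light. Set it down, release and rise.

```bash
python3 -m inch '0 0 0.01 0;0 0 0.025 0;0 0 0.04 0;0 0 0.055 0;0 0 0.07 0;0 0 0.08 0;0 0 0.088 0;0 0 0.094 0;0 0 0.098 0;0 0 0.1 0;0 0 0.1 0;0 0 0.1 0'; python3 -m inch '0 0 0 0;0 0 0 0;0 0 0 0;0 0 0 0;0 0 0 0;0 0 0 0;0 0 0 0;0 0 0 0' 1;python3 -m inch '0 0 -0.01 0;0 0 -0.03 0;0 0 -0.06 0;0 0 -0.1 0;0 0 -0.14 0;0 0 -0.18 0;0 0 -0.22 0;0 0 -0.26 0;0 0 -0.29 0;0 0 -0.31 0;0 0 -0.32 0;0 0 -0.32 0'; python3 tgt.py 544.9 -39.5 202
```

```text
time_s: 7.7
position: [520.5, 110.0, 42.2]
orientation: [0.159, 0.987, 0.0, 0.0]
wrist_force: [0.1, -1.4, -1.7]
opening: 54.6
grip_force: 22.0
time_s: 8.5
position: [520.2, 110.0, 41.9]
orientation: [0.159, 0.987, -0.0, -0.0]
wrist_force: [-1.0, -0.3, 0.6]
opening: 94.1
grip_force: 0.0
time_s: 9.7
position: [520.6, 110.0, 202.7]
orientation: [0.159, 0.987, 0.0, 0.001]
wrist_force: [0.7, -0.8, 0.0]
opening: 93.9
grip_force: 0.0
scaled shift [-0.14   -0.2687  0.0015] pos [520.6 110.  202.7] F [ 0.72 -0.84  0.05] t 9.7 open 93.88219641989093 grip 0.0
```

```bash
python3 -m inch '-0.01 -0.019 0 0;-0.03 -0.057 0 0;-0.055 -0.105 0 0;-0.08 -0.153 0 0;-0.105 -0.201 0 0;-0.125 -0.239 0 0;-0.135 -0.258 0 0;-0.14 -0.268 0 0;-0.14 -0.268 0 0;-0.14 -0.268 0 0;-0.14 -0.268 0 0'; python3 -m inch '0 0 0.02 0;0 0 0.06 0;0 0 0.1 0;0 0 0.14 0;0 0 0.18 0;0 0 0.22 0;0 0 0.26 0;0 0 0.29 0;0 0 0.305 0;0 0 0.315 0;0 0 0.32 0;0 0 0.32 0' >/dev/null;python3 tgt.py 544.9 -39.5 42
python3 -m inch '0 0 0 0;0 0 0 0;0 0 0 0;0 0 0 0;0 0 0 0;0 0 0 0;0 0 0 0;0 0 0 0;0 0 0 0;0 0 0 0' -1 22
```

```text
time_s: 10.8
position: [544.5, -38.3, 201.9]
orientation: [0.158, 0.987, 0.0, -0.0]
wrist_force: [-0.1, -0.7, 0.4]
opening: 93.7
grip_force: 0.0
scaled shift [ 0.0002 -0.0006  0.0006] pos [545.1 -39.2  42.3] F [0.24 0.01 0.65] t 12.0 open 94.2575678575107 grip 0.0
time_s: 13.0
position: [544.8, -39.2, 42.1]
orientation: [0.159, 0.987, 0.0, 0.0]
wrist_force: [0.7, 0.6, 2.2]
opening: 54.8
grip_force: 22.0
```

```bash
python3 -m inch '0 0 -0.01 0;0 0 -0.025 0;0 0 -0.04 0;0 0 -0.06 0;0 0 -0.08 0;0 0 -0.09 0;0 0 -0.1 0;0 0 -0.1 0;0 0 -0.1 0;0 0 -0.1 0;0 0 -0.1 0;0 0 -0.1 0'; for i in 1 2 3; do python3 -m inch '0 0 0 0;0 0 0 0;0 0 0 0;0 0 0 0' >/dev/null; python3 tgt.py 544.9 -39.5 42;done
```

```text
time_s: 14.2
position: [544.4, -39.1, 91.5]
orientation: [0.159, 0.987, 0.0, -0.0]
wrist_force: [0.0, -0.2, -4.2]
opening: 54.6
grip_force: 22.0
scaled shift [-0.0006 -0.0005  0.0999] pos [544.7 -39.2  92. ] F [-1.45 -0.25 -4.23] t 14.6 open 54.9511593899875 grip 21.999540058895946
scaled shift [-0.0006 -0.0004  0.0999] pos [544.7 -39.2  91.9] F [ 0.12  1.22 -5.1 ] t 15.0 open 54.8512266712815 grip 21.99944735504687
scaled shift [-0.0006 -0.0004  0.0999] pos [544.7 -39.2  92. ] F [ 0.46 -0.45 -3.16] t 15.4 open 54.83968909783735 grip 21.99945593252778
```

The middle tin weighs about 4.2 N, so it's probably the heavy one. The right one still has to be hefted, so set this one down.

```bash
python3 -m inch '0 0 0.01 0;0 0 0.025 0;0 0 0.04 0;0 0 0.055 0;0 0 0.07 0;0 0 0.08 0;0 0 0.088 0;0 0 0.094 0;0 0 0.098 0;0 0 0.1 0;0 0 0.1 0;0 0 0.1 0'; python3 -m inch '0 0 0 0;0 0 0 0;0 0 0 0;0 0 0 0;0 0 0 0;0 0 0 0;0 0 0 0;0 0 0 0' 1;python3 -m inch '0 0 -0.01 0;0 0 -0.03 0;0 0 -0.06 0;0 0 -0.1 0;0 0 -0.14 0;0 0 -0.18 0;0 0 -0.22 0;0 0 -0.26 0;0 0 -0.29 0;0 0 -0.31 0;0 0 -0.32 0;0 0 -0.32 0'; python3 tgt.py 616.9 -217.5 202
```

```text
time_s: 16.6
position: [545.0, -39.2, 42.2]
orientation: [0.159, 0.987, -0.0, 0.0]
wrist_force: [0.2, 0.7, -3.7]
opening: 54.5
grip_force: 22.0
time_s: 17.4
position: [544.6, -39.2, 41.9]
orientation: [0.159, 0.987, 0.0, -0.0]
wrist_force: [0.7, 1.1, 0.5]
opening: 94.0
grip_force: 0.0
time_s: 18.6
position: [545.1, -39.3, 203.0]
orientation: [0.159, 0.987, -0.0, 0.001]
wrist_force: [-0.0, -0.6, 0.4]
opening: 94.0
grip_force: 0.0
scaled shift [-0.248  -0.2935  0.0025] pos [545.1 -39.3 203. ] F [-0.01 -0.56  0.42] t 18.6 open 93.99437424490387 grip 0.0
```

```bash
python3 -m inch '-0.01 -0.012 0 0;-0.04 -0.047 0 0;-0.075 -0.089 0 0;-0.11 -0.13 0 0;-0.145 -0.172 0 0;-0.18 -0.213 0 0;-0.21 -0.249 0 0;-0.235 -0.278 0 0;-0.248 -0.293 0 0;-0.248 -0.293 0 0;-0.248 -0.293 0 0;-0.248 -0.293 0 0'; python3 -m inch '0 0 0.02 0;0 0 0.06 0;0 0 0.1 0;0 0 0.14 0;0 0 0.18 0;0 0 0.22 0;0 0 0.26 0;0 0 0.29 0;0 0 0.305 0;0 0 0.315 0;0 0 0.32 0;0 0 0.32 0' >/dev/null;python3 tgt.py 616.9 -217.5 42
python3 -m inch '0 0 0 0;0 0 0 0;0 0 0 0;0 0 0 0;0 0 0 0;0 0 0 0;0 0 0 0;0 0 0 0;0 0 0 0;0 0 0 0' -1 22
```

```text
time_s: 19.8
position: [616.2, -216.2, 201.7]
orientation: [0.158, 0.987, 0.0, -0.0]
wrist_force: [-0.4, 0.7, 0.0]
opening: 94.0
grip_force: 0.0
scaled shift [-0.0001 -0.0003  0.0009] pos [ 616.9 -217.3   42.4] F [ 0.17 -1.05  0.7 ] t 21.0 open 93.92212647928368 grip 0.0
time_s: 22.0
position: [616.5, -217.3, 42.1]
orientation: [0.159, 0.987, -0.0, 0.0]
wrist_force: [-0.5, -0.5, 1.4]
opening: 54.7
grip_force: 22.0
```

```bash
python3 -m inch '0 0 -0.01 0;0 0 -0.025 0;0 0 -0.04 0;0 0 -0.06 0;0 0 -0.08 0;0 0 -0.09 0;0 0 -0.1 0;0 0 -0.1 0;0 0 -0.1 0;0 0 -0.1 0;0 0 -0.1 0;0 0 -0.1 0'; for i in 1 2 3; do python3 -m inch '0 0 0 0;0 0 0 0;0 0 0 0;0 0 0 0' >/dev/null; python3 tgt.py 616.9 -217.5 42;done
```

```text
time_s: 23.2
position: [616.3, -217.0, 91.5]
orientation: [0.159, 0.987, 0.0, -0.0]
wrist_force: [0.4, 0.2, -1.9]
opening: 54.2
grip_force: 22.0
scaled shift [-0.0009 -0.0003  0.0999] pos [ 616.5 -217.2   91.9] F [-0.19 -0.67 -1.6 ] t 23.6 open 54.46095004355541 grip 21.99970076791942
scaled shift [-0.001  -0.0004  0.0999] pos [ 616.5 -217.1   91.9] F [ 0.81  0.14 -2.2 ] t 24.0 open 54.871674329143865 grip 21.999792521819472
scaled shift [-0.001  -0.0004  0.0999] pos [ 616.5 -217.2   91.9] F [-0.33  0.12 -1.74] t 24.4 open 54.98513672640551 grip 21.99975117109716
```

Right weighs about 1.9 N, so the middle tin is the heaviest. Set the right one down and go back to the middle.

```bash
python3 -m inch '0 0 0.01 0;0 0 0.025 0;0 0 0.04 0;0 0 0.055 0;0 0 0.07 0;0 0 0.08 0;0 0 0.088 0;0 0 0.094 0;0 0 0.098 0;0 0 0.1 0;0 0 0.1 0;0 0 0.1 0'; python3 -m inch '0 0 0 0;0 0 0 0;0 0 0 0;0 0 0 0;0 0 0 0;0 0 0 0;0 0 0 0;0 0 0 0' 1;python3 -m inch '0 0 -0.01 0;0 0 -0.03 0;0 0 -0.06 0;0 0 -0.1 0;0 0 -0.14 0;0 0 -0.18 0;0 0 -0.22 0;0 0 -0.26 0;0 0 -0.29 0;0 0 -0.31 0;0 0 -0.32 0;0 0 -0.32 0' >/dev/null; python3 -m inch '0.01 0.012 0 0;0.04 0.047 0 0;0.075 0.089 0 0;0.11 0.13 0 0;0.145 0.172 0 0;0.18 0.213 0 0;0.21 0.249 0 0;0.235 0.278 0 0;0.248 0.293 0 0;0.248 0.293 0 0;0.248 0.293 0 0;0.248 0.293 0 0'; python3 tgt.py 544.7 -39.2 42
python3 - <<'E'
from h import *
a,_=read_camera("top");b,_=read_camera("side");cv2.imwrite("pics/chk.png",cv2.resize(np.hstack([a[150:350,180:480],b[180:380,200:420]]),None,fx=1.5,fy=1.5))
E
```

```text
time_s: 25.6
position: [616.7, -217.3, 42.2]
orientation: [0.159, 0.987, -0.0, 0.0]
wrist_force: [-1.1, -0.4, -2.4]
opening: 54.4
grip_force: 22.0
time_s: 26.4
position: [616.5, -217.2, 41.9]
orientation: [0.159, 0.987, 0.0, -0.0]
wrist_force: [0.2, -0.7, 0.3]
opening: 94.2
grip_force: 0.0
time_s: 28.8
position: [545.1, -40.0, 202.0]
orientation: [0.159, 0.987, -0.0, 0.0]
wrist_force: [0.5, -0.1, -0.0]
opening: 93.8
grip_force: 0.0
scaled shift [0.0014 0.0015 0.3199] pos [545.1 -40.  202. ] F [ 0.53 -0.09 -0.05] t 28.8 open 93.79832034769905 grip 0.0
```

View pics/chk.png

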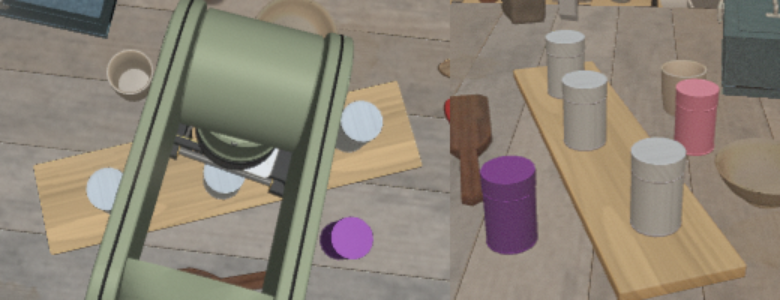

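All three tins stand upright on the board (picture pixels (565,65), (585,110) and (657,187)), with the open gripper above the middle one. Now grip the middle tin and raise it 150 mm.

```bash
python3 -m inch '0 0 0.02 0;0 0 0.06 0;0 0 0.1 0;0 0 0.14 0;0 0 0.18 0;0 0 0.22 0;0 0 0.26 0;0 0 0.29 0;0 0 0.305 0;0 0 0.315 0;0 0 0.32 0;0 0 0.32 0' >/dev/null;python3 tgt.py 544.7 -39.2 42
python3 -m inch '0 0 0 0;0 0 0 0;0 0 0 0;0 0 0 0;0 0 0 0;0 0 0 0;0 0 0 0;0 0 0 0;0 0 0 0;0 0 0 0' -1 25;python3 -m inch '0 0 -0.01 0;0 0 -0.03 0;0 0 -0.06 0;0 0 -0.09 0;0 0 -0.12 0;0 0 -0.16 0;0 0 -0.2 0;0 0 -0.235 0;0 0 -0.265 0;0 0 -0.285 0;0 0 -0.295 0;0 0 -0.3 0' >/dev/null;python3 -m inch '0 0 0 0;0 0 0 0;0 0 0 0;0 0 0 0;0 0 0 0;0 0 0 0;0 0 0 0;0 0 0 0;0 0 0 0;0 0 0 0'
python3 - <<'E'
from h import *
b,_=read_camera("side");cv2.imwrite("pics/end.png",b)
E
```

```text
scaled shift [ 0.0008 -0.0001  0.0006] pos [545.1 -39.3  42.3] F [ 0.52 -0.22  0.23] t 30.1 open 94.13939743059609 grip 0.0
time_s: 31.1
position: [544.7, -39.2, 42.0]
orientation: [0.159, 0.987, 0.0, 0.0]
wrist_force: [0.0, -0.1, 1.8]
opening: 55.2
grip_force: 25.0
time_s: 33.3
position: [544.7, -39.2, 192.0]
orientation: [0.159, 0.987, -0.0, 0.0]
wrist_force: [0.3, 0.6, -4.5]
opening: 54.5
grip_force: 25.0
```

View pics/end.png

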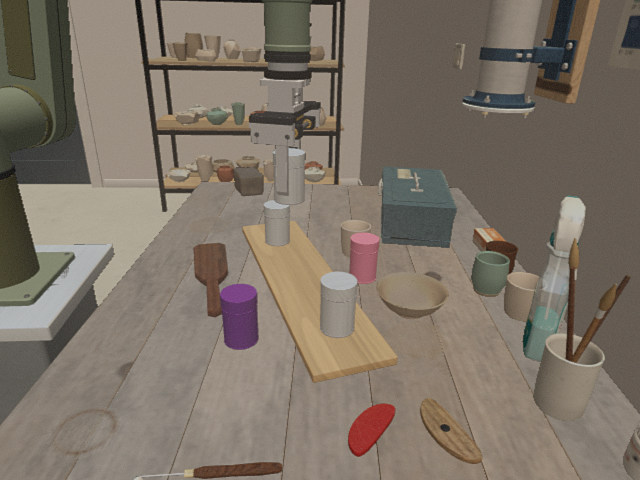

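The heavy tin is held upright 150 mm up, around (290,177). The other two stand at (277,224) and (338,305), and the bystanders haven't moved.

```bash
python3 -c "
from workcell import *
print(hand_in())"
```

```text
the job is handed in; nothing more can be done
None
```

The middle tin is the heaviest (about 4.2 N, against 2.1 N left and 1.9 N right); it is held upright 15 cm above the board, the other two stand released on it, and the job is handed in at about 33 s.

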